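Pack the label rolls away and shut the storage case

TASK

Put every label roll that is on the table into the storage case, draw the lock pin out of its bore beside the case and lay it in the two-plate parking notch next to it, and then, with all of that done, lower the lid gently until it is fully shut without letting it slam. Leave everything else on the table where it is.

Things in the scene. Friction and masses are not known exactly. Their poses are not given: they have to be found in the camera images.
- case_floor (a point): Centre of the inner floor of the open grey storage case (fixed), 5 mm above the table. Case 230 mm deep along its x, 300 mm wide along its y, 66 mm high, walls and floor 5 mm, inside 220 x 290 mm, no dividers. Axes: x from its front to its hinge side, y along the hinge, z up. Steel pin bracket and parking notch stand outside its -y wall.
- lid (a joint): Lid angle in rad: 0 fully shut, 1.57 standing upright, stop at 1.9; it starts open at about 1.58 to 1.7. The friction hinge keeps the lid wherever it is left; about 3 N at the free edge moves it. While the lock pin is in its bore, the lid cannot go below about 0.9.
- lid_hinge (a point): Middle of the hinge line, on the lid's underside, at (115, 0, 61.5) mm from case_floor in case axes. The lid is a flat grey plate 10 mm thick, 300 mm wide along the hinge, 260 mm long from hinge to free edge (overhangs the front by 30 mm). This frame turns with the lid: y along the hinge, -x along the lid to its free edge, z its outer (upper) normal.
- bore (a point): Outer mouth of the horizontal pin bore, in a steel block outside the case's -y wall (70 mm along x, 40 mm along y, 152 mm high). The bore runs along case y through the 40 mm block and is 15 x 15 mm. The point is on the axis of the pin resting there, 131 mm above the table, at (55, -190, 126) mm from case_floor in case axes. Axes as the case's.
- notch (a point): Parking notch: two upright steel plates 50 mm apart along case y, each with an open-topped 16 mm wide U, mouth flared, top 18 mm above this point. Point: midway between the plates, on a parked pin's axis, 100 mm above the table, (-25, -215, 95) mm from case_floor. Axes as the case's. Parked pin: along y, tip towards the case, grip outside the outer plate, grip centre 52 to 75 mm to -y of this point.
- pin_grip (a point): Centre of the lock pin's black square grip (22 x 22 mm, 45 mm long along the pin), which starts against the outer face of the bore block. A round steel shank, 12 mm thick, 90 mm long, runs from it along +y of this frame, through the bore and about 50 mm out over the inside of the case. 90 to 140 g. It is drawn straight out along -y, more than 90 mm.
- pin_tip (a point): Tip of the lock pin's shank, 112.5 mm along +y from pin_grip.
- roll1_mid (a point): A label roll: solid white paper cylinder, 58 mm across, 52 mm high, 110 to 240 g, brown core and black plug in its flat ends; starts standing on the table. The point is its centre, 26 mm above its underside; z is the axis. Three to five of the five rolls are present, others are None. (The thinner brown empty core and the 104 mm brown packing tape are not label rolls.)
- roll2_mid (a point): Another label roll like roll1 (same size, its centre), or absent.
- roll3_mid (a point): Another label roll like roll1 (same size, its centre), or absent.
- roll4_mid (a point): Another label roll like roll1 (same size, its centre), or absent.
- roll5_mid (a point): Another label roll like roll1 (same size, its centre), or absent.
- core: Bystander: empty brown core tube, 38 mm across, 60 mm high, standing; origin under its centre.
- packing_tape: Bystander: brown packing-tape roll, 104 mm across, 48 mm high; origin under its centre.
- stapler: Bystander: black desk stapler, 150 mm long along x, 50 mm high; origin under its middle.
- label_carton: Bystander: brown carton 90 x 140 x 60 mm; origin under its centre.
- screwdriver: Bystander: screwdriver lying flat, about 150 mm long; origin under its middle.

How it is judged (in metres and radians):
On the way, in this order (a step that is already met when the one before it is completed fails the run):
1. every label roll lies on the floor of the case and the pin lies in the parking notch, both released, while the lid is still open (above 1.0 rad) (x of roll1_mid in the frame of case_floor between -0.11 and 0.11 m and y of roll1_mid in the frame of case_floor between -0.145 and 0.145 m and z of each of roll1_mid, roll2_mid, roll3_mid, roll4_mid, roll5_mid in the frame of case_floor below 0.045 m and contact force between the fingers and roll1 below 0.1 N and x of roll2_mid in the frame of case_floor between -0.11 and 0.11 m and y of roll2_mid in the frame of case_floor between -0.145 and 0.145 m and contact force between the fingers and roll2 below 0.1 N and x of roll3_mid in the frame of case_floor between -0.11 and 0.11 m and y of roll3_mid in the frame of case_floor between -0.145 and 0.145 m and contact force between the fingers and roll3 below 0.1 N and x of roll4_mid in the frame of case_floor between -0.11 and 0.11 m and y of roll4_mid in the frame of case_floor between -0.145 and 0.145 m and contact force between the fingers and roll4 below 0.1 N and x of roll5_mid in the frame of case_floor between -0.11 and 0.11 m and y of roll5_mid in the frame of case_floor between -0.145 and 0.145 m and contact force between the fingers and roll5 below 0.1 N and x of pin_tip in the frame of notch between -0.008 and 0.008 m and z of pin_tip in the frame of notch between -0.008 and 0.008 m and y of pin_tip in the frame of notch between 0.031 and 0.068 m and x of pin_grip in the frame of notch between -0.013 and 0.013 m and z of pin_grip in the frame of notch between -0.012 and 0.012 m and contact force between the fingers and pin below 0.1 N and value of joint lid above 1 rad), for 0.2 s.
2. the lid is shut (value of joint lid below 0.05 rad), for 0.2 s.
At the end, for the whole second after the job is handed in: Lid shut (below 0.05 rad); every label roll present is inside the case on its floor, standing or lying, not stacked; the pin lies along both parking notches, tip outside the case (tip within 8 mm, grip within 12 mm of the notch axis); all released and at rest (x of roll1_mid in the frame of case_floor between -0.11 and 0.11 m and y of roll1_mid in the frame of case_floor between -0.145 and 0.145 m and z of each of roll1_mid, roll2_mid, roll3_mid, roll4_mid, roll5_mid in the frame of case_floor below 0.045 m and contact force between the fingers and roll1 below 0.1 N and x of roll2_mid in the frame of case_floor between -0.11 and 0.11 m and y of roll2_mid in the frame of case_floor between -0.145 and 0.145 m and contact force between the fingers and roll2 below 0.1 N and x of roll3_mid in the frame of case_floor between -0.11 and 0.11 m and y of roll3_mid in the frame of case_floor between -0.145 and 0.145 m and contact force between the fingers and roll3 below 0.1 N and x of roll4_mid in the frame of case_floor between -0.11 and 0.11 m and y of roll4_mid in the frame of case_floor between -0.145 and 0.145 m and contact force between the fingers and roll4 below 0.1 N and x of roll5_mid in the frame of case_floor between -0.11 and 0.11 m and y of roll5_mid in the frame of case_floor between -0.145 and 0.145 m and contact force between the fingers and roll5 below 0.1 N and x of pin_tip in the frame of notch between -0.008 and 0.008 m and z of pin_tip in the frame of notch between -0.008 and 0.008 m and y of pin_tip in the frame of notch between 0.031 and 0.068 m and x of pin_grip in the frame of notch between -0.013 and 0.013 m and z of pin_grip in the frame of notch between -0.012 and 0.012 m and contact force between the fingers and pin below 0.1 N and linear speed of each of roll1, roll2, roll3, roll4, roll5, pin below 0.02 m/s and value of joint lid below 0.05 rad); the robot touches nothing.
It fails at once if the lid slams: faster than 2 rad/s below 0.25 rad (value of joint lid below 0.25 rad and velocity of joint lid below -2 rad/s).
It fails at once if a bystander (empty core, packing tape, stapler, carton, screwdriver) is moved by more than 50 mm (distance of any of core, packing_tape, stapler, label_carton, screwdriver from where it was at the start of the episode above 0.05 m).
Of roll1, roll2, roll3, roll4, roll5 only 3 to 5 are there at a start; the rules pass over those that are not, and their reading is None.
At some moment in a run one of roll1, roll2, roll3, roll4, roll5 may be knocked a few centimetres aside while the robot is not near it.
Once in a run the grip may slacken for a moment while it holds something.
It also fails if it takes over 210 s, if anything falls off the work surface, if the arm or the gripper's body presses on something with over 40 N, if the wrist force passes 120 N, or if a joint passes its speed limit or range.

ROBOT

A 6-joint arm with a two-finger parallel gripper is mounted at the origin on the work surface. World frame = base frame: x ahead of the robot, y to its left, z up, the work surface at z = 0. Lengths are in mm, angles in degrees, forces in N, time in s.
With the tool pointing down it reaches from about 300 to 850 mm from the base axis. Payload 4.2 kg.
Tool frame: the origin (TCP) lies at the very end of the fingers, on their centre line; the grasp point (between the pads) lies 19 mm behind it; z points along the fingers, y is the line along which they close (so a half turn about z gives the same grasp; the last joint's range is limited). The gripper opens to 91 mm and grips with 3 to 60 N. Pads are 32 mm wide; open, the fingers measure 118 mm over their backs; the gripper's body (76 mm by 178 mm) begins 60 mm behind the grasp point.
Start: joints at [69.901, 18.312, 89.639, -0, 72.044, -1.146], TCP at [186.763, 543.841, 213.976] pointing down, gripper open.
Joint ranges: [-177.97, 177.97], [-48.28, 115.42], [12.27, 149.76], [-77.06, 257.06], [2.81, 150.46], [-146.56, 146.56]. Speed limits (degrees/s): [147.25, 147.25, 180, 180, 180, 180].

INTERFACE

Orientations are given as [roll, pitch, yaw] about the fixed x, y, z axes, in that order (R = Rz(yaw) Ry(pitch) Rx(roll)).
In Python, from workcell import env, eyes gives the robot as it stands.
- The arm moves only by the tool send_rows, never from a script. Its argument "targets" is text: rows parted by semicolons, each of 7 numbers parted by spaces: the shift along the tool's x, y, z in m, then the turn, a rotation vector about the tool's x, y, z in degrees, then the opening in per cent of the stroke, from 0 (shut) to 100 (fully open). A call has 1 to 12 rows; each row is the pose to reach, as a shift and turn from the pose commanded when the call began, along the tool's axes at that moment; what a row does not reach only later rows make up. A row lasts 1/12 s, in which the tool goes at most 41.7 mm and 7.16 degrees, less where a joint would pass 70% of its speed; a pose out of reach is approached as far as the arm can. A call with a gripper value outside its range is refused whole. The fingers move at their own pace and stop on an object; "grip_force" is the grip in N (left out, the last holds). Time passes only in rows, so rows that repeat a pose let the fingers close. It gives the time, the measured TCP pose, the force, the opening and the grip force at its end, in the units of the state.
- env.state(): the state, without advancing time (a new reading comes with each control period).
- eyes.grab_frame(name): name is "scene" or "top" or "wrist"; returns a dict with "image" (384x512x3 uint8, blue, green, red), "fovy" (degrees; the focal length in pixels is half the picture's height over the tangent of half this angle, whatever the lens; pixels are square), "cx", "cy" (the principal point, pixels), "eye" and "attitude" of the camera in the world. Camera axes: x right, y up, looking along -z (the intrinsics and any distortion apply to the point x, -y, -z); pixel columns grow to the right and rows downward; lengths in mm; the calibration is good to about 2 mm. A picture is of the moment at which its call begins. There is no depth.
- env.job_done(): hands the job in; it is judged then, once.
The state is a dict: "time_s": time; "qpos": joint angles; "qvel": joint speeds; "effort": joint torques, N m; "ee_pos": TCP position; "ee_rot": TCP orientation; "force": force on the tool from outside, world axes, zero at the start; "torque": the same for the moment, N m; "gripper_width": finger opening in mm; "gripper_force": force on a finger pad.
Only numpy, scipy, OpenCV 4.12 (cv2) and the standard library are available. Lean on these libraries where they do the work, as an engineer would, in place of code of your own. Each camera call takes 0.05 s, during which the arm holds its last target. There are 200 camera calls.

## Working session

There is one attempt and no reset: what is moved stays moved. The work goes in short steps, Python scripts to look and compute and a tool call to move; the robot and the scene stay as the last step left them, time stands still between calls to the robot, and variables do not carry over. Pictures are saved under pics/ and viewed, at most 14 in all, crops included, and the job is handed in when it is done.

Besides the shell and the picture viewer there is one more tool, called after ">>>" by a JSON object that holds its "method" and its "body". send_rows: Moves the arm, as the interface text tells. Its arguments: {"type":"object","properties":{"targets":{"type":"string"},"grip_force":{"type":"number"}},"required":["targets"]}

```bash
ls; mkdir -p pics; python3 - <<'E'
from workcell import env, eyes
import cv2, numpy as np
s=env.state(); print(s)
for n in("scene","top"):
    f=eyes.grab_frame(n); cv2.imwrite(f"pics/{n}0.png",f["image"]); print(n,{k:v for k,v in f.items() if k!="image"})
E
```

```text
pics
{'time_s': 0.0, 'qpos': array([ 6.99028320e+01,  1.83504332e+01,  8.97061355e+01,  4.66468108e-04,
        7.20431242e+01, -1.14763327e+00]), 'qvel': array([ 0.00216855, -0.04764531,  0.09035279, -0.01004623, -0.01861016,
       -0.02839763]), 'effort': array([ 4.45203914e-04, -4.12471569e+01, -2.31972420e+01,  7.29676802e-02,
        4.59592079e-02, -1.48120521e-04]), 'ee_pos': array([186.56356116, 543.3624044 , 213.13421766]), 'ee_rot': array([-1.79900336e+02, -2.44011950e-03,  1.61050319e+02]), 'force': array([ 0.08897658,  0.36653052, -0.46199819]), 'torque': array([ 0.03184393, -0.01058633,  0.02343838]), 'gripper_force': 0.0, 'gripper_width': 91.07668405242765}
scene {'fovy': 47.69323952129864, 'cx': 252.3989985763911, 'cy': 190.07112661302267, 'eye': array([1122.30163854, -518.81670739, 1202.7794887 ]), 'attitude': array([32.47993857,  0.94666917, 54.27054   ])}
top {'fovy': 56.34173321731872, 'cx': 254.89905251953826, 'cy': 198.36335105566036, 'eye': array([ 478.04387689, -127.23685521,  961.36385267]), 'attitude': array([  4.04698925,  -1.30428681, -90.73584877])}
```

View pics/scene0.png

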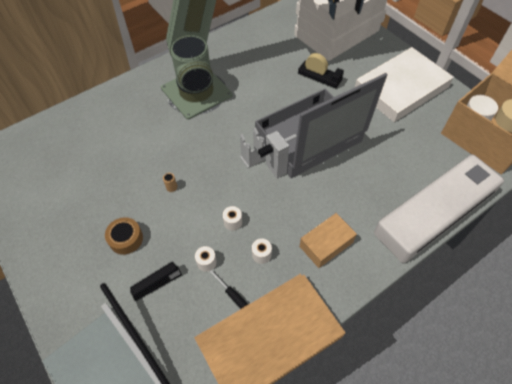

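View pics/top0.png

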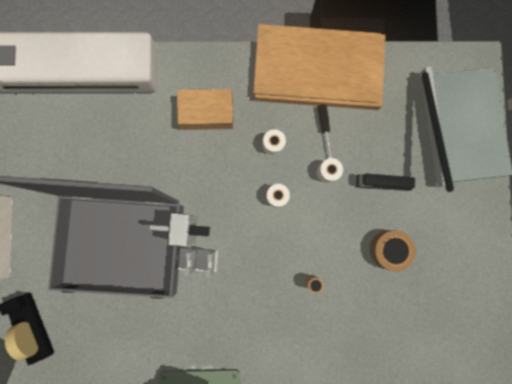

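The top view shows three label rolls at about (274,141), (331,169) and (278,195). The case is at (115,245), with its hinge and lid on the upper (+x) side and the pin block and notch on its right (-y) side. Next I'll measure the rolls and look closer at the case.

```bash
cat > h.py <<'E'
from workcell import env, eyes
import cv2, numpy as np
from scipy.spatial.transform import Rotation as Ro
def rot(a): return Ro.from_euler('xyz',a,degrees=True)
def grab(n,save=None):
    f=eyes.grab_frame(n)
    if save: cv2.imwrite(f"pics/{save}.png",f["image"])
    f["f"]=192/np.tan(np.radians(f["fovy"]/2)); f["R"]=rot(f["attitude"]); return f
def cast(f,u,v,z):
    d=f["R"].apply([(u-f["cx"])/f["f"],-(v-f["cy"])/f["f"],-1]); e=f["eye"]
    return e+d*(z-e[2])/d[2]
def proj(f,P):
    p=f["R"].inv().apply(np.atleast_2d(P)-f["eye"]); 
    return np.c_[f["cx"]-f["f"]*p[:,0]/p[:,2], f["cy"]+f["f"]*p[:,1]/p[:,2]]
def go(p,yaw,pose=None):
    "tool-frame shift (m) and turn (deg) from pose (default measured) to tool-down pose at p, yaw"
    if pose is None: s=env.state(); pose=(s["ee_pos"],s["ee_rot"])
    R=rot(pose[1]); sh=R.inv().apply(np.array(p)-pose[0])/1000
    tv=(R.inv()*rot([180,0,yaw])).as_rotvec(degrees=True)
    print("shift",sh.round(4),"turn",tv.round(2),"rows>=",np.linalg.norm(sh)/.0417,np.linalg.norm(tv)/7.16)
E
python3 - <<'E'
from h import *
for n,lo in(("top",150),("scene",150)):
    f=grab(n); im=f["image"]; hsv=cv2.cvtColor(im,cv2.COLOR_BGR2HSV)
    m=((hsv[...,2]>185)&(hsv[...,1]<45)).astype(np.uint8)
    cs,_=cv2.findContours(m,cv2.RETR_EXTERNAL,cv2.CHAIN_APPROX_NONE)
    for c in cs:
        a=cv2.contourArea(c)
        if 100<a<1500:
            (u,v),ax,_=cv2.minAreaRect(c); print(n,round(u),round(v),a,np.round(ax),cast(f,u,v,52).round(0))
    if n=="top": c=im[165:310,0:230]; cv2.imwrite("pics/case.png",cv2.resize(c,None,fx=3.4,fy=3.4,interpolation=cv2.INTER_CUBIC))
E
```

```text
top 178 229 409.5 [16. 29.] [466.  45.  52.]
top 278 195 377.0 [22. 22.] [ 551. -208.   52.]
top 332 169 370.0 [22. 22.] [ 616. -347.   52.]
top 274 140 364.0 [22. 22.] [ 692. -201.   52.]
scene 204 255 273.5 [18. 19.] [ 614. -346.   52.]
scene 261 247 261.0 [18. 18.] [ 690. -201.   52.]
scene 232 214 229.0 [16. 17.] [ 549. -208.   52.]
scene 483 105 402.0 [28. 19.] [711. 764.  52.]
```

View pics/case.png

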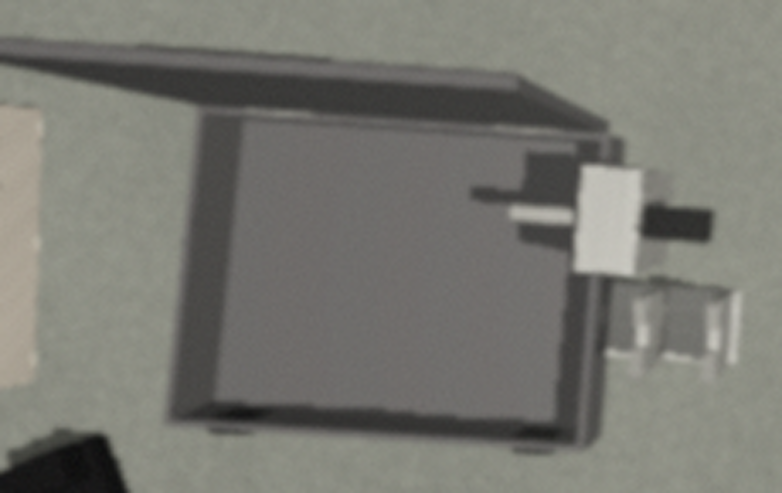

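The crop shows the case rim with front outer corners at about (168,421) and (596,443). The block top has corners (582,165), (642,167), (637,275) and (574,272), the black grip ends at (712,223), and the notch plates are at (642,330) and (716,335).

```bash
python3 - <<'E'
from h import *
f=grab("top")
C=lambda U,V,z:cast(f,(U+.5)/3.4-.5,165+(V+.5)/3.4-.5,z).round(1)
FL=C(170,421,66);FR=C(590,442,66);print("rim",FL,FR,np.linalg.norm(FL-FR))
b=[C(*p,152) for p in((582,165),(642,167),(637,275),(574,272))];print("block",b,np.mean(b,0))
print("grip end",C(712,223,131),"bore mouth",C(640,220,131), "shank tip",C(510,213,131))
print("plates",C(642,330,118),C(716,335,118))
for n,p in(("front",FR-FL),("block",b[1]-b[0]),("blk2",b[2]-b[3]),("blkx",b[0]-b[3]),("blkx2",b[1]-b[2])):print(n,np.degrees(np.arctan2(p[1],p[0])).round(1))
print("lid edge",C(0,48,326),C(518,78,326))
E
```

```text
rim [327.3 353.1  66. ] [307.4  54.5  66. ] 299.2623765193346
block [array([503.9,  42.8, 152. ]), array([502.1,   3.4, 152. ]), array([431.2,   6.6, 152. ]), array([433.7,  47.8, 152. ])] [467.725  25.15  152.   ]
grip end [464.2 -40.4 131. ] bore mouth [466.9   8.1 131. ] shank tip [472.7  95.5 131. ]
plates [391.9   8.8 118. ] [387.7 -41.5 118. ]
front -93.8
block -92.6
blk2 -93.5
blkx -4.1
blkx2 -2.6
lid edge [562.3 305.4 326. ] [544.   39.6 326. ]
```

```bash
python3 -c "
from h import *
go([400,-40,280],86.4)"
```

```text
shift [-0.3913 -0.4828 -0.066 ] turn [-3.000e-02  3.000e-02  7.465e+01] rows>= 14.98632945699676 10.425520551282585
```

>>> {"method": "send_rows", "body": {"targets": "-0.39 -0.48 -0.066 0 0 74.65 100;-0.39 -0.48 -0.066 0 0 74.65 100;-0.39 -0.48 -0.066 0 0 74.65 100;-0.39 -0.48 -0.066 0 0 74.65 100;-0.39 -0.48 -0.066 0 0 74.65 100;-0.39 -0.48 -0.066 0 0 74.65 100;-0.39 -0.48 -0.066 0 0 74.65 100;-0.39 -0.48 -0.066 0 0 74.65 100;-0.39 -0.48 -0.066 0 0 74.65 100;-0.39 -0.48 -0.066 0 0 74.65 100;-0.39 -0.48 -0.066 0 0 74.65 100;-0.39 -0.48 -0.066 0 0 74.65 100", "grip_force": 30}}

```text
time_s: 1.25
ee_pos: [358.0, 75.1, 267.5]
ee_rot: [179.9, -0.0, 86.3]
force: [0.7, 0.3, -0.2]
gripper_width: 91.5
gripper_force: 0.0
```

```bash
python3 -c "
from h import *
print(env.state()['ee_pos'],env.state()['ee_rot'],env.state()['qpos']);go([440,-40,270],86.4)"
```

```text
[357.95637854  75.10829248 267.48142214] [ 1.79938425e+02 -2.51515748e-02  8.63003033e+01] [ 1.00393864e+01 -3.14460082e+00  1.07537935e+02  1.01286875e-02
  7.55408801e+01  1.37365732e+01]
shift [-0.1096  0.0893 -0.0025] turn [ 0.06 -0.03 -0.1 ] rows>= 3.3903325021644473 0.016740073771981234
```

>>> {"method": "send_rows", "body": {"targets": "-0.11 0.09 -0.002 0 0 0 100;-0.11 0.09 -0.002 0 0 0 100;-0.11 0.09 -0.002 0 0 0 100;-0.11 0.09 -0.002 0 0 0 100;-0.11 0.09 -0.002 0 0 0 100;-0.11 0.09 -0.002 0 0 0 100;-0.11 0.09 -0.002 0 0 0 100"}}

```text
time_s: 1.83
ee_pos: [440.1, -37.8, 268.8]
ee_rot: [-179.9, -0.0, 86.4]
force: [-0.6, 0.5, -0.5]
gripper_width: 91.1
gripper_force: 0.0
```

```bash
python3 -c "
from h import *
f=grab('wrist','w1');print(f['eye'],f['attitude'],f['fovy'],env.state()['ee_pos'])
im=f['image'];s=cv2.imread('pics/w1.png')"
```

```text
[443.63409244  28.37845159 439.18059075] [-13.70092872   0.06031418  -3.59287547] 64.78470370897196 [440.03355822 -37.47230629 268.93331279]
```

View pics/w1.png

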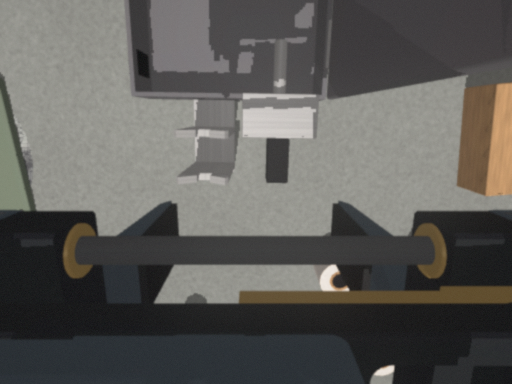

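The wrist view shows the black grip at cols 266–289 and rows 139–183. The block top spans cols 243–315, the two notch plates are at rows ~133 and ~178 with U slots near column 207, and the case's -y wall is at row ~95.

```bash
python3 - <<'E'
from h import *
f=grab("wrist"); im=f["image"]
g=cv2.cvtColor(im,cv2.COLOR_BGR2GRAY)
m=(g[125:200,255:300]<55).astype(np.uint8)
cs,_=cv2.findContours(m,cv2.RETR_EXTERNAL,cv2.CHAIN_APPROX_NONE);c=max(cs,key=cv2.contourArea)
x,y,w,h=cv2.boundingRect(c);x+=255;y+=125;print(x,y,w,h,cv2.minAreaRect(c))
for p in((x,y),(x+w,y),(x,y+h),(x+w,y+h)):print(cast(f,p[0]-.5,p[1]-.5,142).round(1))
for n,p,z in(("blockL",(243,138),152),("blockR",(313,138),152),("rimL",(131,95),66),("rimR",(327,95),66),):print(n,cast(f,*p,z).round(1))
c=im[85:195,165:325];cv2.imwrite("pics/w1c.png",cv2.resize(c,None,fx=5,fy=5,interpolation=cv2.INTER_CUBIC))
E
```

```text
267 179 1 1 ((12.0, 54.0), (0.0, 0.0), 0.0)
[451.5 -34.  142. ]
[452.5 -34.1 142. ]
[451.5 -35.  142. ]
[452.5 -35.1 142. ]
blockL [431.3   8.3 152. ]
blockR [496.9   4.2 152. ]
rimL [299.2  60.4  66. ]
rimR [530.2  46.1  66. ]
```

View pics/w1c.png

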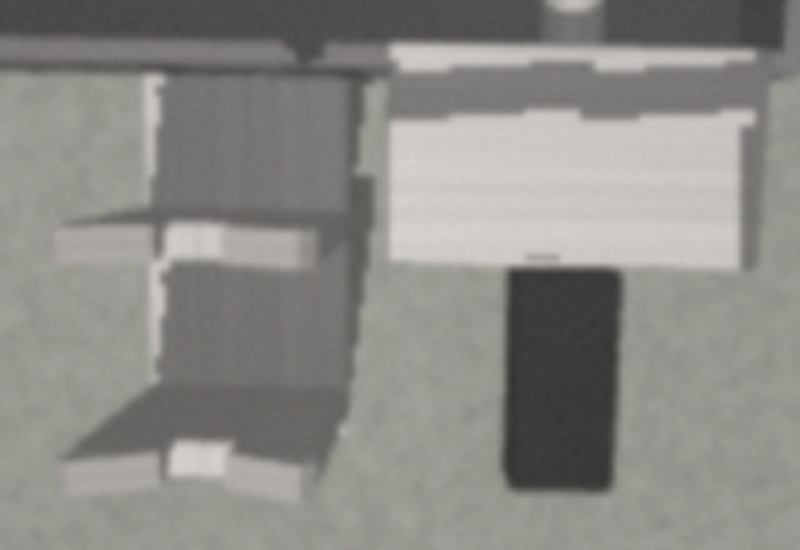

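```bash
python3 - <<'E'
from h import *
f=grab("wrist")
K=lambda u,v,z:cast(f,165+(u+.5)/5-.5,85+(v+.5)/5-.5,z).round(1)
for p in((508,268),(622,268),(505,490),(613,490)):print("grip",K(*p,142))
for p in((195,241),(201,458)):print("U",K(*p,94))
print("plate tops",K(57,245,118),K(316,245,118),K(65,475,118),K(305,475,118))
print("block",K(388,263,152),K(742,268,152),K(388,118,152),K(742,118,152))
print("caserim right-front",K(0,60,66))
E
```

```text
grip [453.4   6.1 142. ]
grip [475.5   4.7 142. ]
grip [450.5 -38.1 142. ]
grip [472.2 -39.4 142. ]
U [385.1  12.7  94. ]
U [381.5 -36.9  94. ]
plate tops [360.2  14.8 118. ] [414.3  11.4 118. ] [355.9 -34.3 118. ] [407.9 -37.5 118. ]
block [430.6   9.1 152. ] [497.    4.1 152. ] [432.5  35.4 152. ] [497.4  31.4 152. ]
caserim right-front [338.6  56.2  66. ]
```

```bash
python3 -c "
from h import *
go([463,-18,160],86.1);go([463,-18,112],86.1)"
```

```text
shift [0.0206 0.0216 0.1092] turn [ 0.01 -0.02  0.39] rows>= 2.714627735400891 0.05519930268419052
shift [0.0206 0.0216 0.1572] turn [ 0.01 -0.02  0.39] rows>= 3.836894795638864 0.05519930268419052
```

>>> {"method": "send_rows", "body": {"targets": "0.0206 0.0216 0.06 0 0 0.4 50;0.0206 0.0216 0.09 0 0 0.4 50;0.0206 0.0216 0.1 0 0 0.4 50;0.0206 0.0216 0.1 0 0 0.4 50;0.0206 0.0216 0.13 0 0 0.4 50;0.0206 0.0216 0.157 0 0 0.4 50;0.0206 0.0216 0.157 0 0 0.4 50;0.0206 0.0216 0.157 0 0 0.4 0;0.0206 0.0216 0.157 0 0 0.4 0;0.0206 0.0216 0.157 0 0 0.4 0;0.0206 0.0216 0.157 0 0 0.4 0;0.0206 0.0216 0.157 0 0 0.4 0", "grip_force": 35}}

```text
time_s: 2.98
ee_pos: [464.9, -19.2, 113.7]
ee_rot: [179.8, -0.0, 86.0]
force: [-0.2, -1.1, 5.5]
gripper_width: 21.7
gripper_force: 35.0
```

>>> {"method": "send_rows", "body": {"targets": "-0.01 0 0 0 0 0 0;-0.02 0 0 0 0 0 0;-0.03 0 0 0 0 0 0;-0.045 0 0 0 0 0 0;-0.06 0 0 0 0 0 0;-0.075 0 0 0 0 0 0;-0.09 0 0 0 0 0 0;-0.105 0 0 0 0 0 0;-0.105 0 0 0 0 0 0;-0.105 0 -0.015 0 0 0 0;-0.105 0 -0.015 0 0 0 0;-0.105 0 -0.015 0 0 0 0"}}

```text
time_s: 3.98
ee_pos: [456.8, -123.9, 127.3]
ee_rot: [179.9, 0.0, 86.0]
force: [0.3, -0.3, -1.4]
gripper_width: 21.9
gripper_force: 35.0
```

```bash
python3 - <<'E'
from h import *
f=grab("wrist"); im=f["image"]; print(env.state()["ee_pos"])
cv2.imwrite("pics/w2.png",im)
s=grab("top")["image"][190:300,150:290]; cv2.imwrite("pics/t2.png",np.vstack([cv2.resize(im,(520,390))[:250],cv2.resize(s,(520,350),interpolation=cv2.INTER_CUBIC)[:345]]))
E
```

```text
[ 456.30415051 -123.67864274  126.86035609]
```

View pics/t2.png

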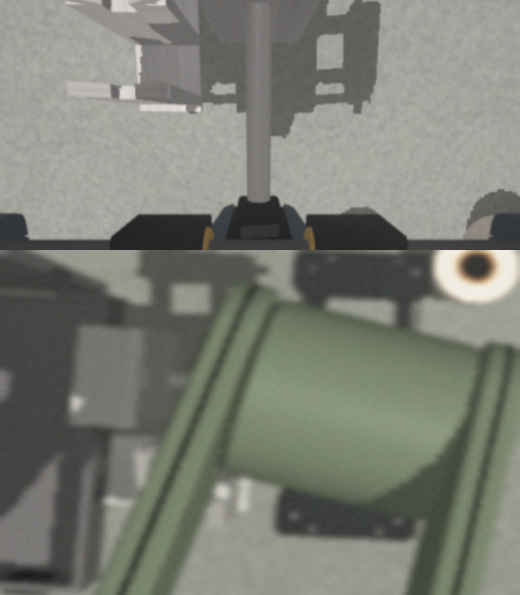

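The pin is held straight and is clear of the block. Next I move it over the notch.

```bash
python3 -c "
from h import *
go([378.6,-79,127],86.1)"
```

```text
shift [ 0.0391 -0.0804 -0.0004] turn [-0.03 -0.01 -0.08] rows>= 2.1428860723561085 0.011888618918182792
```

>>> {"method": "send_rows", "body": {"targets": "0 -0.03 0 0 0 0 0;0 -0.06 0 0 0 0 0;0 -0.08 0 0 0 0 0;0.02 -0.0804 0 0 0 0 0;0.039 -0.0804 0 0 0 0 0;0.039 -0.0804 0 0 0 0 0;0.039 -0.0804 0 0 0 0 0;0.039 -0.0804 0 0 0 0 0"}}

```text
time_s: 4.75
ee_pos: [379.0, -79.5, 126.8]
ee_rot: [-180.0, 0.0, 86.1]
force: [-1.1, -0.1, -0.9]
gripper_width: 21.7
gripper_force: 35.0
```

```bash
python3 - <<'E'
from h import *
f=grab("wrist"); im=f["image"]; p=env.state()["ee_pos"]; print(p,env.state()["ee_rot"])
ey=np.array([.068,.9977,0]);g=p+[0,0,17.3]+2*ey
q=proj(f,[g+22.5*ey,g+112.5*ey,[382.9+.068*25,-13+25,94],[382.9-.068*25,-13-25,94]]);print(q.round(1))
c=im[0:250,130:390].copy();cv2.imwrite("pics/w3.png",cv2.resize(c,None,fx=2.3,fy=2.3,interpolation=cv2.INTER_CUBIC))
E
```

```text
[379.00401168 -79.70039241 126.79054917] [-1.79984816e+02  1.23154308e-02  8.60152515e+01]
[[256.1 197.2]
 [256.1   5.7]
 [254.7  73.3]
 [254.7 152.6]]
```

View pics/w3.png

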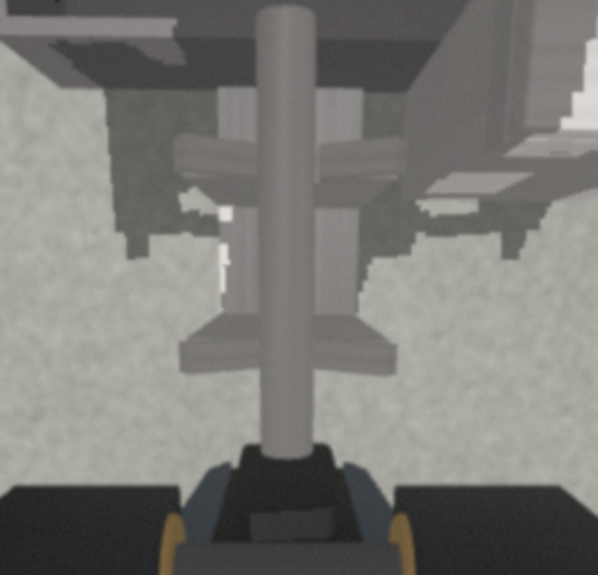

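The pin sits centred over both U slots, about 1 mm to the left, so I lower it.

>>> {"method": "send_rows", "body": {"targets": "0 0.0008 0.01 0 0 0 0;0 0.0008 0.02 0 0 0 0;0 0.0008 0.028 0 0 0 0;0 0.0008 0.034 0 0 0 0;0 0.0008 0.04 0 0 0 0;0 0.0008 0.043 0 0 0 0;0 0.0008 0.043 0 0 0 0;0 0.0008 0.043 0 0 0 0"}}

```text
time_s: 5.47
ee_pos: [379.8, -79.5, 84.0]
ee_rot: [-180.0, -0.0, 86.0]
force: [-0.1, 0.4, -0.4]
gripper_width: 21.9
gripper_force: 35.0
```

>>> {"method": "send_rows", "body": {"targets": "0 0 0.0012 0 0 0 0;0 0 0.0012 0 0 0 0;0 0 0.0012 0 0 0 0;0 0 0.0012 0 0 0 50;0 0 0.0012 0 0 0 50;0 0 0.0012 0 0 0 50;0 0 0.0012 0 0 0 50;0 0 -0.03 0 0 0 50;0 0 -0.07 0 0 0 50;0 0 -0.11 0 0 0 50;0 0 -0.15 0 0 0 100;0 0 -0.15 0 0 0 100"}}

```text
time_s: 6.47
ee_pos: [384.1, -80.5, 241.3]
ee_rot: [179.1, 0.1, 86.0]
force: [0.8, -0.1, 1.1]
gripper_width: 55.9
gripper_force: 0.0
```

```bash
python3 - <<'E'
from h import *
f=grab("wrist"); im=f["image"]; print(env.state()["ee_pos"])
n=np.array([382.9,-13,100]);ey=np.array([.068,.9977,0])
print(proj(f,[n+48*ey,n-64*ey+[0,0,11],n-41*ey+[0,0,11]]).round(1))
c=im[0:250,130:390];cv2.imwrite("pics/w4.png",cv2.resize(c,None,fx=2.3,fy=2.3,interpolation=cv2.INTER_CUBIC))
E
```

```text
[382.30175299 -80.06381892 237.90311096]
[[246.7  61.9]
 [247.5 178.4]
 [247.3 155.8]]
```

View pics/w4.png

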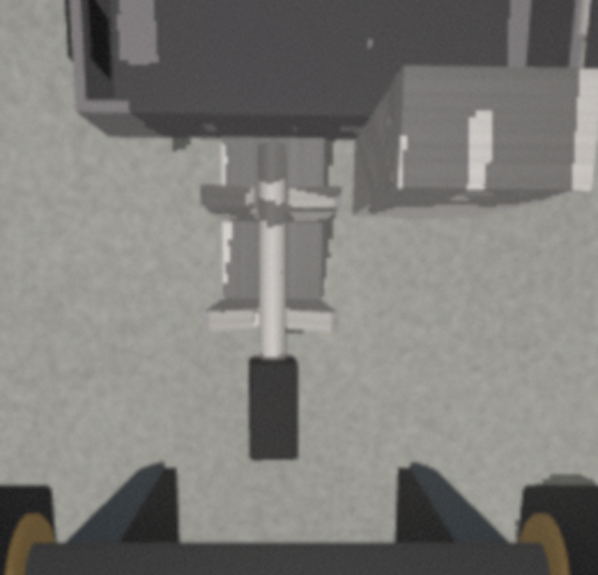

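The pin is parked: the shank lies in both slots and the grip is outside the outer plate at (273,407). Next come the rolls.

```bash
cat >> h.py <<'E'
def rolls():
    for n in("top","scene"):
        f=grab(n); im=f["image"]; hsv=cv2.cvtColor(im,cv2.COLOR_BGR2HSV)
        m=((hsv[...,2]>170)&(hsv[...,1]<50)).astype(np.uint8)
        cs,_=cv2.findContours(m,cv2.RETR_EXTERNAL,cv2.CHAIN_APPROX_NONE)
        for c in cs:
            a=cv2.contourArea(c)
            if 120<a<600:
                (u,v),ax,_=cv2.minAreaRect(c); print(n,round(a),np.round(ax),cast(f,u,v,52).round(0))
E
python3 -c "
from h import *
rolls();go([550,-208,130],69);go([550,-208,8],69)"
```

```text
top 424 [23. 23.] [ 551. -209.   52.]
top 437 [24. 46.] [ 645. -353.   52.]
top 412 [22. 23.] [ 692. -201.   52.]
scene 395 [97.  5.] [ 711. -633.   52.]
scene 312 [19. 21.] [ 614. -347.   52.]
scene 318 [19. 21.] [ 690. -203.   52.]
scene 272 [18. 21.] [ 549. -210.   52.]
scene 424 [29. 19.] [711. 764.  52.]
scene 220 [11. 30.] [ 571. 1052.   52.]
shift [-0.1164  0.1792  0.1038] turn [ 1.0e-02 -0.0e+00  1.7e+01] rows>= 5.696659814700015 2.3736846892959824
shift [-0.1164  0.1792  0.2258] turn [ 1.0e-02 -0.0e+00  1.7e+01] rows>= 7.454973979031783 2.3736846892959824
```

>>> {"method": "send_rows", "body": {"targets": "-0.1164 0.1792 0.05 0 0 17 100;-0.1164 0.1792 0.05 0 0 17 100;-0.1164 0.1792 0.05 0 0 17 100;-0.1164 0.1792 0.1 0 0 17 100;-0.1164 0.1792 0.1 0 0 17 100;-0.1164 0.1792 0.12 0 0 17 100;-0.1164 0.1792 0.12 0 0 17 100;-0.1164 0.1792 0.16 0 0 17 100;-0.1164 0.1792 0.2 0 0 17 100;-0.1164 0.1792 0.22 0 0 17 100;-0.1164 0.1792 0.225 0 0 17 100;-0.1164 0.1792 0.225 0 0 17 100", "grip_force": 25}}

```text
time_s: 7.62
ee_pos: [548.2, -207.0, 7.1]
ee_rot: [-179.7, -0.0, 69.0]
force: [-0.4, 0.5, -0.3]
gripper_width: 90.9
gripper_force: 0.0
```

>>> {"method": "send_rows", "body": {"targets": "0 0 0 0 0 0 0;0 0 0 0 0 0 0;0 0 0 0 0 0 0;0 0 0 0 0 0 0;0 0 0 0 0 0 0;0 0 -0.01 0 0 0 0;0 0 -0.03 0 0 0 0;0 0 -0.07 0 0 0 0;0 0 -0.11 0 0 0 0;0 0 -0.15 0 0 0 0;0 0 -0.15 0 0 0 0"}}

```text
time_s: 8.53
ee_pos: [554.9, -209.8, 168.5]
ee_rot: [179.0, 0.0, 69.0]
force: [1.4, -1.0, -1.8]
gripper_width: 57.7
gripper_force: 25.0
```

```bash
python3 -c "
from h import *
go([340,111.6,160],86.1);go([381.4,111.6,160],86.1);go([381.4,111.6,15],86.1);go([340,20,160],86.1)"
```

```text
shift [ 0.223  -0.3159  0.0031] turn [  0.97   0.15 -17.11] rows>= 9.27394668973431 2.393157916689321
shift [ 0.2379 -0.2773  0.0038] turn [  0.97   0.15 -17.11] rows>= 8.761332287277376 2.393157916689321
shift [ 0.2379 -0.2797  0.1487] turn [  0.97   0.15 -17.11] rows>= 9.501280024586826 2.393157916689321
shift [ 0.1375 -0.2831  0.0037] turn [  0.97   0.15 -17.11] rows>= 7.5476499098748295 2.393157916689321
```

>>> {"method": "send_rows", "body": {"targets": "0.05 -0.06 -0.04 0 0 -5 0;0.09 -0.12 -0.045 0 0 -8 0;0.12 -0.17 -0.045 0 0 -12 0;0.15 -0.21 -0.045 0 0 -17 0;0.18 -0.24 -0.045 0 0 -17 0;0.21 -0.262 -0.045 0 0 -17 0;0.238 -0.272 -0.045 0 0 -17 0;0.238 -0.272 -0.045 0 0 -17 0;0.238 -0.272 -0.03 0 0 -17 0;0.238 -0.272 0 0 0 -17 0;0.238 -0.272 0.03 0 0 -17 0;0.238 -0.272 0.03 0 0 -17 0"}}

```text
time_s: 9.53
ee_pos: [376.9, 111.2, 125.1]
ee_rot: [-179.4, 0.2, 86.1]
force: [-1.6, -0.4, -2.8]
gripper_width: 57.7
gripper_force: 25.0
```

```bash
python3 -c "
from h import *
s=env.state();print(s['ee_pos'],s['ee_rot'],s['gripper_width']);go([381.4,111.6,15],86.1)"
```

```text
[376.93170307 111.22002369 125.14742467] [-179.42104896    0.1991976    86.13412945] 57.703538658808995
shift [0.0011 0.0055 0.1101] turn [-0.58  0.2   0.03] rows>= 2.643613282801753 0.08563625451330023
```

>>> {"method": "send_rows", "body": {"targets": "0.001 0.003 0.03 0 0 0 0;0.001 0.003 0.06 0 0 0 0;0.001 0.003 0.085 0 0 0 0;0.001 0.003 0.1 0 0 0 0;0.001 0.003 0.108 0 0 0 0;0.001 0.003 0.11 0 0 0 0;0.001 0.003 0.11 0 0 0 0;0.001 0.003 0.11 0 0 0 75;0.001 0.003 0.11 0 0 0 75;0.001 0.003 0.11 0 0 0 75;0.001 0.003 0.11 0 0 0 75"}}

```text
time_s: 10.45
ee_pos: [385.4, 112.6, 19.8]
ee_rot: [179.9, -0.0, 86.0]
force: [0.0, 0.9, 0.4]
gripper_width: 68.5
gripper_force: 0.0
```

>>> {"method": "send_rows", "body": {"targets": "0 0 -0.03 0 0 0 75;0 0 -0.07 0 0 0 75;0 0 -0.11 0 0 0 75;0 0 -0.15 0 0 0 100;0 0 -0.19 0 0 0 100;0 0 -0.2 0 0 0 100;-0.03 0 -0.2 0 0 0 100;-0.1 0.01 -0.2 0 0 0 100;-0.14 0.02 -0.2 0 0 0 100;-0.18 0.04 -0.2 0 0 0 100;-0.18 0.04 -0.2 0 0 0 100;-0.18 0.04 -0.2 0 0 0 100"}}

```text
time_s: 11.45
ee_pos: [413.6, -74.5, 219.5]
ee_rot: [179.9, 0.1, 85.7]
force: [0.6, -0.1, 1.0]
gripper_width: 91.3
gripper_force: 0.0
```

```bash
python3 -c "
from h import *
s=env.state();print(s['ee_pos'],s['ee_rot']);rolls();go([691,-202,120],72);go([691,-202,8],72)"
```

```text
[413.61595658 -74.50561109 219.50700701] [1.79850254e+02 1.44044727e-01 8.56912250e+01]
top 428 [47. 23.] [ 642. -335.   52.]
top 410 [22. 23.] [ 692. -201.   52.]
scene 396 [97.  5.] [ 711. -633.   52.]
scene 312 [19. 21.] [ 614. -347.   52.]
scene 318 [19. 21.] [ 690. -203.   52.]
scene 424 [29. 19.] [711. 764.  52.]
scene 245 [11. 31.] [ 571. 1057.   52.]
shift [-0.1108  0.2879  0.0989] turn [-0.02 -0.03 13.83] rows>= 7.768713276988489 1.9315809723288118
shift [-0.1108  0.288   0.2109] turn [-0.02 -0.03 13.83] rows>= 8.962450661109955 1.9315809723288118
```

>>> {"method": "send_rows", "body": {"targets": "-0.11 0.287 0.06 0 0 14 100;-0.11 0.287 0.06 0 0 14 100;-0.11 0.287 0.06 0 0 14 100;-0.11 0.287 0.08 0 0 14 100;-0.11 0.287 0.1 0 0 14 100;-0.11 0.287 0.1 0 0 14 100;-0.11 0.287 0.1 0 0 14 100;-0.11 0.287 0.11 0 0 14 100;-0.11 0.287 0.11 0 0 14 100;-0.11 0.287 0.11 0 0 14 100"}}

```text
time_s: 12.38
ee_pos: [690.2, -197.7, 105.6]
ee_rot: [-179.6, -0.0, 72.1]
force: [-0.6, 0.5, 0.4]
gripper_width: 91.2
gripper_force: 0.0
```

```bash
python3 -c "
from h import *
s=env.state();print(s['ee_pos'],s['ee_rot']);go([691,-202,8],72)"
```

```text
[ 690.24699141 -197.66958865  105.56582532] [-1.79638568e+02 -2.46682614e-02  7.20893894e+01]
shift [-0.0039  0.0027  0.0975] turn [-0.36 -0.02  0.09] rows>= 2.3420811168903626 0.05211690623417603
```

>>> {"method": "send_rows", "body": {"targets": "-0.004 0.002 0.04 0 0 0 100;-0.004 0.002 0.07 0 0 0 100;-0.004 0.002 0.09 0 0 0 100;-0.004 0.002 0.098 0 0 0 100;-0.004 0.002 0.098 0 0 0 100;-0.004 0.002 0.098 0 0 0 0;-0.004 0.002 0.098 0 0 0 0;-0.004 0.002 0.098 0 0 0 0;-0.004 0.002 0.098 0 0 0 0;-0.004 0.002 0.098 0 0 0 0;-0.004 0.002 0.098 0 0 0 0"}}

```text
time_s: 13.3
ee_pos: [691.6, -204.2, 12.0]
ee_rot: [179.9, -0.0, 72.0]
force: [0.1, 0.6, 3.6]
gripper_width: 57.7
gripper_force: 25.0
```

>>> {"method": "send_rows", "body": {"targets": "0 0 -0.02 0 0 0 0;0 0 -0.05 0 0 0 0;0 0 -0.09 0 0 0 0;0 0 -0.13 0 0 0 0;0 0 -0.17 0 0 0 0;0 0 -0.195 0 0 0 0;0 0 -0.2 0 0 0 0;0 0 -0.2 0 0 0 0;0 0 -0.2 0 0 0 0;0 0 -0.2 0 0 0 0"}}

```text
time_s: 14.13
ee_pos: [690.1, -203.8, 207.7]
ee_rot: [-179.7, -0.0, 72.0]
force: [0.6, -0.3, -2.5]
gripper_width: 57.6
gripper_force: 25.0
```

```bash
python3 -c "
from h import *
s=env.state();print(s['ee_pos'],s['ee_rot']);go([387.5,201.4,205],86.1);go([360,20,205],86.1)"
```

```text
[ 690.0930205  -203.78658152  207.71544317] [-1.79678409e+02 -1.71489635e-03  7.19955067e+01]
shift [ 0.2918 -0.413   0.005 ] turn [ -0.32  -0.04 -14.1 ] rows>= 12.127420437038781 1.9704100315163984
shift [ 0.1108 -0.3831  0.0049] turn [ -0.32  -0.04 -14.1 ] rows>= 9.563782768877248 1.9704100315163984
```

>>> {"method": "send_rows", "body": {"targets": "0.03 -0.1 0 0 0 -14 0;0.07 -0.2 0 0 0 -14 0;0.1 -0.35 0 0 0 -14 0;0.1 -0.38 0 0 0 -14 0;0.1 -0.38 0 0 0 -14 0;0.1 -0.38 0 0 0 -14 0;0.1 -0.38 0 0 0 -14 0;0.1 -0.38 0 0 0 -14 0;0.11 -0.383 0 0 0 -14 0;0.11 -0.383 0 0 0 -14 0"}}

```text
time_s: 14.97
ee_pos: [355.8, 20.2, 208.8]
ee_rot: [-179.6, -0.0, 86.0]
force: [0.1, -0.4, -1.0]
gripper_width: 57.7
gripper_force: 25.0
```

>>> {"method": "send_rows", "body": {"targets": "0.04 0.01 0 0 0 0 0;0.08 0.014 0 0 0 0 0;0.12 0.014 0 0 0 0 0;0.16 0.014 0 0 0 0 0;0.18 0.014 0 0 0 0 0;0.18 0.014 0.03 0 0 0 0;0.18 0.014 0.07 0 0 0 0;0.18 0.014 0.1 0 0 0 0;0.18 0.014 0.1 0 0 0 0;0.18 0.014 0.1 0 0 0 0"}}

```text
time_s: 15.8
ee_pos: [385.9, 196.6, 109.1]
ee_rot: [-179.7, 0.2, 86.0]
force: [0.0, -0.5, -1.2]
gripper_width: 57.6
gripper_force: 25.0
```

```bash
python3 -c "
from h import *
s=env.state();print(s['ee_pos'],s['ee_rot'],s['gripper_width']);go([387.5,201.4,18],86.1)"
```

```text
[385.88937564 196.61593989 109.12904123] [-1.79679106e+02  1.75928932e-01  8.60017019e+01] 57.62714499131461
shift [0.0052 0.0018 0.0911] turn [-0.32  0.18 -0.1 ] rows>= 2.1886988794088733 0.05294068436545419
```

>>> {"method": "send_rows", "body": {"targets": "0.005 0.001 0.03 0 0 0 0;0.005 0.001 0.06 0 0 0 0;0.005 0.001 0.08 0 0 0 0;0.005 0.001 0.088 0 0 0 0;0.005 0.001 0.092 0 0 0 0;0.005 0.001 0.092 0 0 0 0;0.005 0.001 0.092 0 0 0 0;0.005 0.001 0.092 0 0 0 75;0.005 0.001 0.092 0 0 0 75;0.005 0.001 0.092 0 0 0 75;0.005 0.001 0.092 0 0 0 75"}}

```text
time_s: 16.72
ee_pos: [389.5, 202.6, 19.6]
ee_rot: [179.9, -0.0, 86.0]
force: [-0.9, 0.2, -0.8]
gripper_width: 68.3
gripper_force: 0.0
```

>>> {"method": "send_rows", "body": {"targets": "0 0 -0.03 0 0 0 75;0 0 -0.07 0 0 0 75;0 0 -0.11 0 0 0 75;0 0 -0.15 0 0 0 100;0 0 -0.19 0 0 0 100;0 0 -0.2 0 0 0 100;-0.04 0 -0.2 0 0 0 100;-0.08 0 -0.2 0 0 0 100;-0.16 0 -0.2 0 0 0 100;-0.25 0 -0.2 0 0 0 100;-0.27 0 -0.2 0 0 0 100;-0.27 0 -0.2 0 0 0 100"}}

```text
time_s: 17.72
ee_pos: [371.1, -45.4, 219.4]
ee_rot: [179.9, 0.0, 86.0]
force: [1.3, 0.6, 1.1]
gripper_width: 90.9
gripper_force: 0.0
```

```bash
python3 -c "
from h import *
s=env.state();print(s['ee_pos'],s['ee_rot']);rolls();go([615,-347,130],45)"
```

```text
[371.05045997 -45.40771423 219.38073929] [1.79931704e+02 5.15837134e-04 8.60378288e+01]
top 150 [10. 17.] [492.  42.  52.]
top 426 [47. 23.] [ 642. -335.   52.]
scene 392 [97.  5.] [ 711. -634.   52.]
scene 310 [19. 21.] [ 614. -348.   52.]
scene 422 [29. 19.] [711. 764.  52.]
scene 205 [11. 29.] [ 570. 1053.   52.]
shift [-0.2776  0.2668  0.0902] turn [ 0.09  0.11 40.45] rows>= 9.481862239125476 5.649426861174209
```

>>> {"method": "send_rows", "body": {"targets": "-0.25 0.26 0.06 0 0 41 100;-0.25 0.26 0.06 0 0 41 100;-0.25 0.26 0.06 0 0 41 100;-0.25 0.26 0.08 0 0 41 100;-0.25 0.26 0.09 0 0 41 100;-0.25 0.26 0.09 0 0 41 100;-0.26 0.266 0.09 0 0 41 100;-0.26 0.266 0.09 0 0 41 100;-0.26 0.266 0.09 0 0 41 100;-0.26 0.266 0.09 0 0 41 100;-0.26 0.266 0.09 0 0 41 100"}}

```text
time_s: 18.73
ee_pos: [620.0, -322.1, 126.3]
ee_rot: [-179.8, 0.0, 45.0]
force: [-0.1, 0.7, 0.5]
gripper_width: 91.1
gripper_force: 0.0
```

```bash
python3 - <<'E'
from h import *
s=env.state();print(s['ee_pos'],s['ee_rot']);go([615,-347,9],45)
f=grab("scene");cv2.imwrite("pics/s5.png",cv2.resize(f["image"][60:310,120:380],None,fx=2.3,fy=2.3,interpolation=cv2.INTER_CUBIC))
E
```

```text
[ 620.03203414 -322.11308516  126.28361647] [-1.79842622e+02  2.84922869e-02  4.49509902e+01]
shift [-0.0211  0.0144  0.1173] turn [-0.16  0.03 -0.05] rows>= 2.8777104905358133 0.023364315934992608
```

View pics/s5.png

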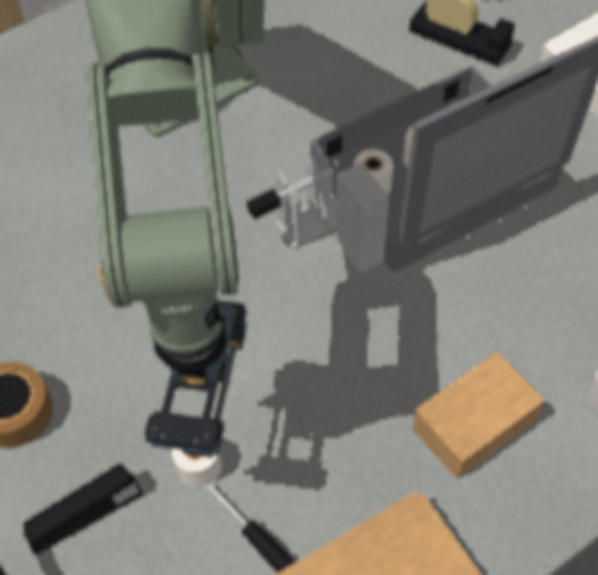

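The arm is above the last roll, with the roll just below the fingers at (197,463). The screwdriver tip and the stapler are beside it but clear of the 45° finger line.

>>> {"method": "send_rows", "body": {"targets": "-0.021 0.014 0.01 0 0 0 88;-0.021 0.014 0.03 0 0 0 88;-0.021 0.014 0.03 0 0 0 88;-0.021 0.014 0.06 0 0 0 88;-0.021 0.014 0.09 0 0 0 88;-0.021 0.014 0.11 0 0 0 88;-0.021 0.014 0.115 0 0 0 88;-0.021 0.014 0.115 0 0 0 88;-0.021 0.014 0.115 0 0 0 0;-0.021 0.014 0.115 0 0 0 0;-0.021 0.014 0.115 0 0 0 0;-0.021 0.014 0.115 0 0 0 0"}}

```text
time_s: 19.78
ee_pos: [615.0, -346.8, 15.8]
ee_rot: [179.8, -0.1, 45.0]
force: [-0.6, 0.8, 4.0]
gripper_width: 57.6
gripper_force: 25.0
```

>>> {"method": "send_rows", "body": {"targets": "0 0 0 0 0 0 0;0 0 -0.02 0 0 0 0;0 0 -0.05 0 0 0 0;0 0 -0.09 0 0 0 0;0 0 -0.13 0 0 0 0;0 0 -0.17 0 0 0 0;0 0 -0.195 0 0 0 0;0 0 -0.2 0 0 0 0;0 0 -0.2 0 0 0 0;0 0 -0.2 0 0 0 0;0 0 -0.2 0 0 0 0"}}

```text
time_s: 20.7
ee_pos: [612.8, -345.8, 210.8]
ee_rot: [-179.7, 0.1, 45.0]
force: [0.2, -0.9, -1.9]
gripper_width: 57.6
gripper_force: 25.0
```

```bash
python3 -c "
from h import *
s=env.state();print(s['ee_pos'],s['ee_rot']);go([360,-20,210],86.1)"
```

```text
[ 612.83427154 -345.76254781  210.8036588 ] [-1.79689425e+02  7.72374186e-02  4.49954030e+01]
shift [ 0.0515 -0.4091  0.003 ] turn [-3.20e-01 -4.00e-02 -4.11e+01] rows>= 9.888911700071157 5.741061209205527
```

>>> {"method": "send_rows", "body": {"targets": "0.0515 -0.409 0 0 0 -41.1 0;0.0515 -0.409 0 0 0 -41.1 0;0.0515 -0.409 0 0 0 -41.1 0;0.0515 -0.409 0 0 0 -41.1 0;0.0515 -0.409 0 0 0 -41.1 0;0.0515 -0.409 0 0 0 -41.1 0;0.0515 -0.409 0 0 0 -41.1 0;0.0515 -0.409 0 0 0 -41.1 0;0.0515 -0.409 0 0 0 -41.1 0;0.0515 -0.409 0 0 0 -41.1 0;0.0515 -0.409 0 0 0 -41.1 0;0.0515 -0.409 0 0 0 -41.1 0"}}

```text
time_s: 21.7
ee_pos: [359.3, -19.7, 212.7]
ee_rot: [-179.8, 0.0, 86.3]
force: [-0.5, -0.8, -0.9]
gripper_width: 57.5
gripper_force: 25.0
```

```bash
python3 -c "
from h import *
s=env.state();print(s['ee_pos'],s['ee_rot'],s['gripper_width']);go([393.6,291.2,205],86.1)"
```

```text
[359.3023632  -19.67525109 212.68589398] [-1.79849345e+02  3.63282962e-03  8.62748957e+01] 57.53949537492631
shift [0.3124 0.014  0.0076] turn [-0.15  0.    0.17] rows>= 7.50253989151039 0.03224318137194051
```

>>> {"method": "send_rows", "body": {"targets": "0.312 0.014 0 0 0 0 0;0.312 0.014 0 0 0 0 0;0.312 0.014 0 0 0 0 0;0.312 0.014 0 0 0 0 0;0.312 0.014 0 0 0 0 0;0.312 0.014 0 0 0 0 0;0.312 0.014 0 0 0 0 0;0.312 0.014 0.03 0 0 0 0;0.312 0.014 0.07 0 0 0 0;0.312 0.014 0.1 0 0 0 0;0.312 0.014 0.1 0 0 0 0;0.312 0.014 0.1 0 0 0 0"}}

```text
time_s: 22.7
ee_pos: [396.3, 288.6, 112.1]
ee_rot: [-179.8, 0.2, 86.0]
force: [0.9, 0.1, -0.0]
gripper_width: 57.8
gripper_force: 25.0
```

```bash
python3 -c "
from h import *
s=env.state();print(s['ee_pos'],s['ee_rot'],s['gripper_width']);go([393.6,291.2,21],86.1)"
```

```text
[396.29711245 288.58158661 112.06655169] [-179.77108863    0.19228794   86.04440521] 57.76369236082062
shift [ 0.0027 -0.0025  0.0911] turn [-0.23  0.19 -0.06] rows>= 2.1857098816583975 0.042479344617571795
```

>>> {"method": "send_rows", "body": {"targets": "0.002 -0.001 0.03 0 0 0 0;0.002 -0.001 0.06 0 0 0 0;0.002 -0.001 0.08 0 0 0 0;0.002 -0.001 0.088 0 0 0 0;0.002 -0.001 0.091 0 0 0 0;0.002 -0.001 0.091 0 0 0 0;0.002 -0.001 0.091 0 0 0 0;0.002 -0.001 0.091 0 0 0 75;0.002 -0.001 0.091 0 0 0 75;0.002 -0.001 0.091 0 0 0 75;0.002 -0.001 0.091 0 0 0 75"}}

```text
time_s: 23.62
ee_pos: [396.0, 291.9, 23.7]
ee_rot: [179.9, -0.1, 86.1]
force: [-0.2, 0.1, -0.3]
gripper_width: 68.6
gripper_force: 0.0
```

>>> {"method": "send_rows", "body": {"targets": "0 0 -0.03 0 0 0 75;0 0 -0.07 0 0 0 75;0 0 -0.11 0 0 0 75;0 0 -0.15 0 0 0 75;0 0 -0.19 0 0 0 75;0 0 -0.2 0 0 0 75;-0.1 -0.02 -0.2 0 0 0 75;-0.1 -0.02 -0.2 0 0 0 75;-0.18 -0.02 -0.2 0 0 0 75;-0.28 -0.02 -0.2 0 0 0 50;-0.36 -0.02 -0.2 0 0 0 20;-0.4 0 -0.2 0 0 0 0"}}

```text
time_s: 24.62
ee_pos: [362.5, 43.5, 223.0]
ee_rot: [180.0, -0.0, 86.2]
force: [1.2, 0.2, 0.3]
gripper_width: 51.7
gripper_force: 0.0
```

>>> {"method": "send_rows", "body": {"targets": "-0.08 0.03 0 0 0 0 0;-0.08 0.03 0 0 0 0 0;-0.08 0.03 0 0 0 0 0;-0.08 0.03 0 0 0 0 0;-0.08 0.03 0 0 0 0 0;-0.08 0.03 0 0 0 0 0"}}

```text
time_s: 25.12
ee_pos: [388.0, -35.7, 222.8]
ee_rot: [-180.0, -0.0, 86.2]
force: [-0.6, 0.0, -0.5]
gripper_width: 11.3
gripper_force: 0.0
```

```bash
python3 - <<'E'
from h import *
s=env.state();print(s['ee_pos'],s['ee_rot'],s['gripper_width'],s['qpos'])
a=grab("top")["image"][150:310,0:240];b=grab("scene")["image"][60:220,190:430]
cv2.imwrite("pics/v6.png",cv2.resize(np.vstack([a,b]),None,fx=1.85,fy=1.85,interpolation=cv2.INTER_CUBIC))
E
```

```text
[388.0479399  -35.67559671 222.78182683] [-1.79960398e+02 -3.57592758e-02  8.61870226e+01] 11.26498553851089 [-6.97277415e+00  9.44776956e-01  1.10147196e+02  3.59190987e-02
  6.89495432e+01 -3.17272299e+00]
```

View pics/v6.png

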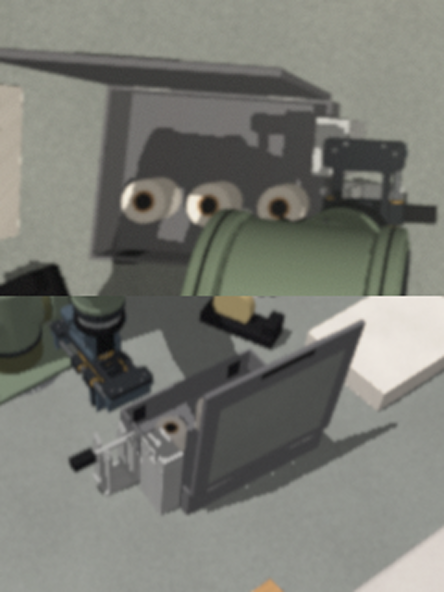

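All three rolls stand in the case, the pin is parked and the lid is still open. Next I go up and behind the lid.

```bash
python3 -c "
from h import *
go([450,-30,390],86.1);go([612,186,390],86.1)"
```

```text
shift [ 0.0095  0.0613 -0.1671] turn [-0.01 -0.02  0.15] rows>= 4.274531402361892 0.021452453723059463
shift [ 0.2357  0.2088 -0.1671] turn [-0.01 -0.02  0.15] rows>= 8.548093747272576 0.021452453723059463
```

>>> {"method": "send_rows", "body": {"targets": "0.01 0.06 -0.167 0 0 0 0;0.01 0.06 -0.167 0 0 0 0;0.01 0.06 -0.167 0 0 0 0;0.01 0.06 -0.167 0 0 0 0;0.01 0.06 -0.167 0 0 0 0;0.236 0.209 -0.167 0 0 0.15 0;0.236 0.209 -0.167 0 0 0.15 0;0.236 0.209 -0.167 0 0 0.15 0;0.236 0.209 -0.167 0 0 0.15 0;0.236 0.209 -0.167 0 0 0.15 0;0.236 0.209 -0.167 0 0 0.15 0;0.236 0.209 -0.167 0 0 0.15 0"}}

```text
time_s: 26.22
ee_pos: [614.2, 190.3, 388.2]
ee_rot: [-179.9, -0.1, 86.3]
force: [-0.5, -1.2, -0.6]
gripper_width: 0.4
gripper_force: 0.0
```

>>> {"method": "send_rows", "body": {"targets": "0 0 0 0 0 0 0;0 0 0 0 0 0 0;0 0 0.02 0 0 0 0;0 0 0.05 0 0 0 0;0 0 0.08 0 0 0 0;0 0 0.098 0 0 0 0;0 0 0.098 0 0 0 0;0 0 0.098 0 0 0 0;0 0 0.098 0 0 0 0"}}

```text
time_s: 26.97
ee_pos: [613.3, 184.3, 294.4]
ee_rot: [179.8, -0.1, 85.9]
force: [0.3, 0.3, -0.1]
gripper_width: 0.5
gripper_force: 0.0
```

```bash
python3 - <<'E'
from h import *
s=env.state();print(s['ee_pos'],s['ee_rot'],s['gripper_width'])
ex=np.array([.9977,-.068,0]);ey=np.array([.068,.9977,0]);c=np.array([422.4,199,0])
print("case",(s['ee_pos']-c)@ex,(s['ee_pos']-c)@ey)
R=rot(s['ee_rot'])
for a in np.arange(1.7,-.01,-.1):
    t=c+(115-225*np.cos(a)+10*np.sin(a)+14)*ex+np.array([0,0,66.5+225*np.sin(a)+10*np.cos(a)])
    print(round(a,2),(R.inv().apply(t-s['ee_pos'])/1000).round(4))
a=grab("scene")["image"][10:250,150:450];cv2.imwrite("pics/v7.png",cv2.resize(a,None,fx=2,fy=2))
E
```

```text
[613.32271437 184.29060323 294.41615243] [ 1.79806619e+02 -6.69870946e-02  8.59388199e+01] 0.4874728376785814
case 191.48383110614185 -1.6928205814384292
1.7 [ 0.0016 -0.0236  0.006 ]
1.6 [ 0.0016 -0.0459  0.0032]
1.5 [ 0.0015 -0.0684  0.0025]
1.4 [ 0.0014 -0.0909  0.0042]
1.3 [ 0.0014 -0.1131  0.0081]
1.2 [ 0.0013 -0.1347  0.0141]
1.1 [ 0.0012 -0.1557  0.0223]
1.0 [ 0.0012 -0.1757  0.0326]
0.9 [ 0.0011 -0.1947  0.0448]
0.8 [ 0.001  -0.2123  0.0588]
0.7 [ 0.001  -0.2284  0.0745]
0.6 [ 0.0009 -0.2429  0.0918]
0.5 [ 0.0008 -0.2555  0.1104]
0.4 [ 0.0008 -0.2663  0.1302]
0.3 [ 0.0007 -0.275   0.1509]
0.2 [ 0.0007 -0.2816  0.1725]
0.1 [ 0.0007 -0.286   0.1945]
-0.0 [ 0.0006 -0.2882  0.2169]
```

View pics/v7.png

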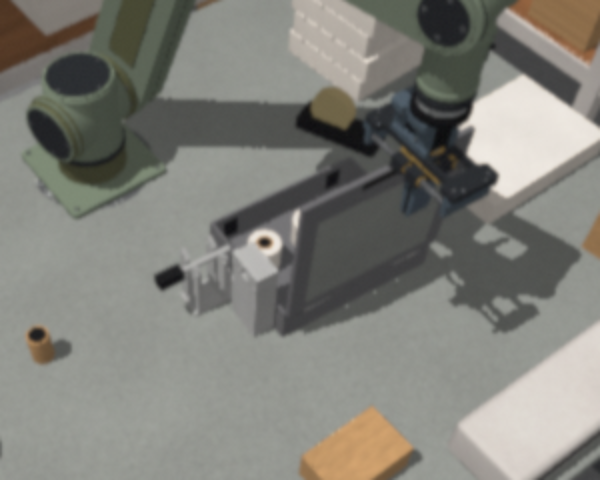

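The closed fingers are behind the lid with their tips below its free edge. I push along the arc.

>>> {"method": "send_rows", "body": {"targets": "0 -0.02 0.002 0 0 0 0;0 -0.035 0.002 0 0 0 0;0 -0.046 0.002 0 0 0 0;0 -0.057 0.002 0 0 0 0;0 -0.0684 0.0025 0 0 0 0;0 -0.08 0.003 0 0 0 0;0 -0.0909 0.0042 0 0 0 0;0 -0.102 0.006 0 0 0 0;0 -0.1131 0.0081 0 0 0 0;0 -0.124 0.011 0 0 0 0;0 -0.1347 0.0141 0 0 0 0;0 -0.1347 0.0141 0 0 0 0"}}

```text
time_s: 28.02
ee_pos: [477.0, 194.1, 278.7]
ee_rot: [-180.0, -0.0, 86.0]
force: [0.1, -0.1, 0.1]
gripper_width: 0.6
gripper_force: 0.0
```

```bash
python3 - <<'E'
from h import *
s=env.state();print(s['ee_pos'],s['force'])
ex=np.array([.9977,-.068,0]);c=np.array([422.4,199,0]);R=rot([180,0,86])
p=c+(115-225*np.cos(1.2)+10*np.sin(1.2)+14)*ex+np.array([0,0,66.5+225*np.sin(1.2)+10*np.cos(1.2)])
print(p)
for a in np.arange(1.2,-.01,-.1):
    t=c+(115-225*np.cos(a)+10*np.sin(a)+14)*ex+np.array([0,0,66.5+225*np.sin(a)+10*np.cos(a)])
    print(round(a,2),(R.inv().apply(t-p)/1000).round(4))
a=grab("scene")["image"][10:250,150:450];cv2.imwrite("pics/v8.png",cv2.resize(a,None,fx=2,fy=2))
E
```

```text
[476.96390799 194.1332309  278.70468558] [ 0.11908954 -0.11776033  0.07106339]
[479.05927934 195.13828707 279.83237189]
1.2 [0. 0. 0.]
1.1 [-0.     -0.0209  0.0083]
1.0 [-0.0001 -0.0409  0.0186]
0.9 [-0.0001 -0.0598  0.0309]
0.8 [-0.0001 -0.0774  0.045 ]
0.7 [-0.0002 -0.0934  0.0607]
0.6 [-0.0002 -0.1078  0.078 ]
0.5 [-0.0002 -0.1205  0.0967]
0.4 [-0.0002 -0.1311  0.1165]
0.3 [-0.0002 -0.1398  0.1373]
0.2 [-0.0003 -0.1463  0.1588]
0.1 [-0.0003 -0.1507  0.1809]
-0.0 [-0.0003 -0.1528  0.2033]
```

View pics/v8.png

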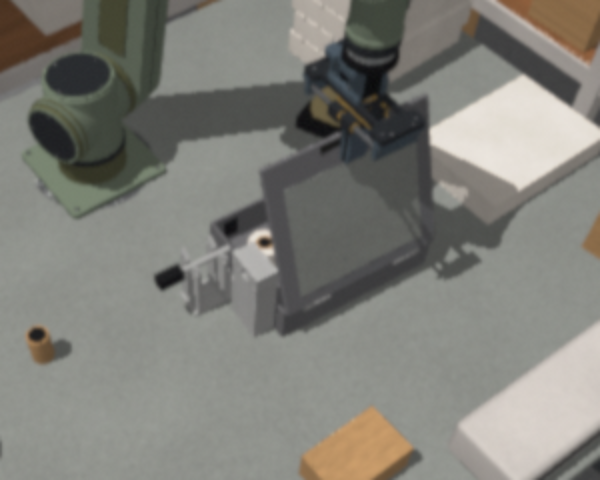

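The lid follows the fingers and is leaning over the case. I continue.

>>> {"method": "send_rows", "body": {"targets": "0 -0.01 0.004 0 0 0 0;0 -0.0209 0.0083 0 0 0 0;0 -0.031 0.0135 0 0 0 0;0 -0.0409 0.0186 0 0 0 0;0 -0.0505 0.0247 0 0 0 0;0 -0.0598 0.0309 0 0 0 0;0 -0.0687 0.038 0 0 0 0;0 -0.0774 0.045 0 0 0 0;0 -0.0855 0.053 0 0 0 0;0 -0.0934 0.0607 0 0 0 0;0 -0.1008 0.0694 0 0 0 0;0 -0.1078 0.078 0 0 0 0"}}

```text
time_s: 29.07
ee_pos: [371.8, 202.0, 200.3]
ee_rot: [179.9, -0.1, 85.9]
force: [0.6, 1.3, 0.3]
gripper_width: 0.5
gripper_force: 0.6
```

>>> {"method": "send_rows", "body": {"targets": "0 -0.0065 0.0095 0 0 0 0;0 -0.0127 0.0187 0 0 0 0;0 -0.018 0.0285 0 0 0 0;0 -0.0233 0.0385 0 0 0 0;0 -0.0278 0.0488 0 0 0 0;0 -0.032 0.0593 0 0 0 0;0 -0.034 0.066 0 0 0 0;0 -0.036 0.073 0 0 0 0;0 -0.0385 0.0808 0 0 0 0;0 -0.0395 0.0865 0 0 0 0;0 -0.041 0.092 0 0 0 0;0 -0.042 0.097 0 0 0 0"}}

```text
time_s: 30.07
ee_pos: [329.6, 204.6, 102.5]
ee_rot: [180.0, -0.0, 86.0]
force: [0.7, 0.0, 0.7]
gripper_width: 0.3
gripper_force: 0.4
```

>>> {"method": "send_rows", "body": {"targets": "0 0 0.004 0 0 0 0;0 0 0.008 0 0 0 0;0 0 0.012 0 0 0 0;0 0 0.016 0 0 0 0;0 0 0.019 0 0 0 0;0 0 0.021 0 0 0 0;0 0 0.023 0 0 0 0;0 0 0.025 0 0 0 0;0 0 0.026 0 0 0 0;0 0 0.027 0 0 0 0;0 0 0.027 0 0 0 0"}}

```text
time_s: 30.98
ee_pos: [329.3, 204.5, 76.7]
ee_rot: [-180.0, -0.0, 85.9]
force: [-3.3, -0.8, 10.0]
gripper_width: 0.5
gripper_force: 4.9
```

>>> {"method": "send_rows", "body": {"targets": "0 0 0.001 0 0 0 0;0 0 0.001 0 0 0 0;0 0 -0.01 0 0 0 0;0 0 -0.04 0 0 0 0;0 0 -0.08 0 0 0 0;0 0 -0.12 0 0 0 0;0 -0.0 -0.15 0 0 0 0;-0.08 0 -0.15 0 0 0 0;-0.16 0 -0.15 0 0 0 0;-0.25 0 -0.15 0 0 0 0;-0.25 0 -0.15 0 0 0 0;-0.25 0 -0.15 0 0 0 0"}}

```text
time_s: 31.98
ee_pos: [314.1, -4.9, 226.2]
ee_rot: [179.9, 0.0, 86.0]
force: [0.6, -0.5, 0.2]
gripper_width: 0.4
gripper_force: 0.0
```

```bash
python3 - <<'E'
from h import *
print(env.state()['force'],env.state()['ee_pos'])
a=grab("scene")["image"][40:280,60:450];cv2.imwrite("pics/v9.png",cv2.resize(a,None,fx=2,fy=2,interpolation=cv2.INTER_CUBIC))
E
```

```text
[ 0.60613523 -0.49258768  0.17498487] [314.05650837  -4.86724489 226.17465343]
```

View pics/v9.png

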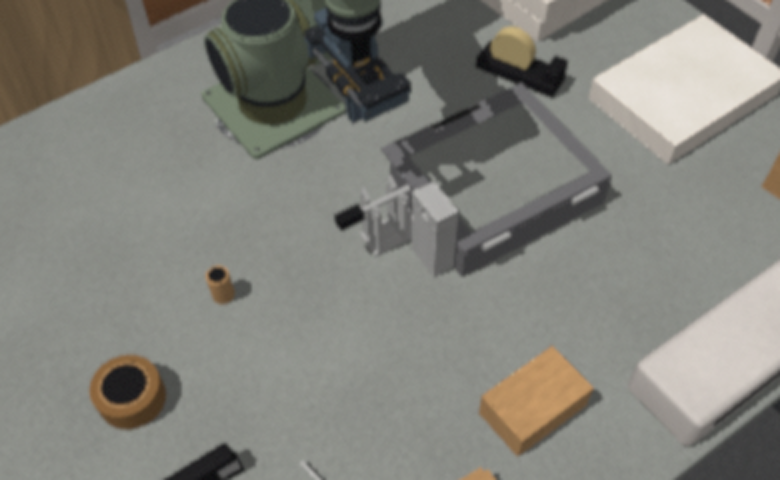

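The lid lies flat on the case, the pin is parked with its grip at (349,217), the bystanders are in place and the arm is clear.

```bash
python3 -c "
from h import *
print(env.job_done())"
```

```text
the job is handed in; nothing more can be done
None
```

The job is handed in: all three rolls on the table are in the case, the pin is parked in the notch, and the lid was lowered gently and is shut; no verdict came back from the judge.

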